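# Dose the grinder's coolant tank, then dip it and hold the gauge rod up for reading

## Task

Dose the grinder's coolant tank: tip all six blue tablets from the metal scoop into the strainer basket in the tank's lid without touching the tablets, and set the scoop back down upright on the bench. Then dip the tank: take the gauge rod from its drip tray, push it down the sloping dip tube until its collar stops on the tube's mouth (do not force it), draw it right out again and present it for reading: level, scale side up, tip above the drip tray, the whole rod at least 10 cm above the bench. Finish while still holding the rod there, and leave the sample mounts, the small dish and the brown bottle where they are.

Things in the scene. Friction and masses are not known exactly. Their poses are not given: they have to be found in the camera images.
- tank: grey coolant tank, steel lid, fixed, 190 (x) x 200 (y) x 100 mm high. Origin: centre of its underside; x points to its back, away from the robot, z up. On the lid: strainer basket at x +5, y +42; blue pump motor 57 mm wide, up to z 176, at x +58, y -58; brass barb up to z 140 at x +75, y +5; sloping dip tube at the front at y -62 (mm)
- basket (a point): centre of the inner floor of the strainer basket, an open aluminium cup hung in the tank's lid: mouth 86 mm wide inside, floor about 75 mm, rim 69 mm above this point and 8 mm above the lid (108 mm above the bench). Axes as the tank's
- dip_tube: steel guide tube on the tank's front, leaning to the robot. Origin: centre of its mouth, 155 mm above the bench; z points out of the tube, up and to the front, 40 deg from vertical: the rod goes in falling 50 deg below level, toward the tank's back, in its x-z plane. Bore 14 mm, flared over the last 12 mm to 28 mm; rim 33 mm wide; 100 mm long, free space below
- drip_tray: steel drip tray, fixed, 160 (x) x 85 (y) x 14 mm high; the rod lies level in two upright notched plates, its handle free in the air past the end nearest the robot. Origin: centre of its underside; x lengthwise, as the rod's tip points at the start. Plates at x -75 (61 mm high, 19 mm notch round the handle) and x +30 (57 mm high, 12 mm notch round the rod)
- gauge_rod: loose gauge rod, 200 mm long, about 95 g: steel rod 9 mm thick with tapered tip, aluminium collar 36 mm wide and 8 mm thick, orange handle. Origin: on the axis, centre of the collar's stop face (tip side), at the start 52 mm above the bench; x to the tip (at +120 mm), z out of the white scale (up at the start). Collar seated: origin at the tube's mouth
- rod_tip (a point): tip of the gauge rod, on its axis at x +120 mm
- rod_handle (a point): middle of the rod's handle, on its axis at x -44 mm; the handle is a rounded bar 72 mm long (x -80 to -8), 14 mm wide (y) and 18 mm high (z)
- scoop: loose aluminium scoop, flat floor, open front, about 90 g, standing on the bench. Origin: centre of the trough's underside; x to the open front, z up. Trough 76 mm long (x -38 to +38), 52 mm wide, walls 26 mm high (30 at the back), floor and walls 2.5 mm thick. Tablets slide out when its front is tipped down by 40 degrees or more
- scoop_handle (a point): middle of the grip of the scoop's black handle, at x -72, z +29 mm in the scoop's frame; the handle is a level rounded bar 12 mm wide (y) and 18 mm high (z), from x -100 to x -38 mm
- scoop_lip (a point): middle of the front edge of the scoop's floor, at x +38, z +2.5 mm in the scoop's frame
- grinder: the large grey bench grinder at the left with its hood closed, fixed, never moves: 473 x 400 x 303 mm high, origin at the centre of its underside; its front reaches x 0.39 and its right side y 0.16 in the robot's frame
- red_mount: small red cylinder, a mounted specimen, 25 mm wide and 18 mm high, standing at the front edge; origin at the centre of its underside. Leave alone
- green_mount: small green cylinder, a mounted specimen, 30 mm wide and 22 mm high, at the front edge; origin at the centre of its underside. Leave alone
- black_mount: small black cylinder, a mounted specimen, 30 mm wide and 19 mm high, at the front edge; origin at the centre of its underside. Leave alone
- etch_bottle: brown dropper bottle, 42 mm wide and 113 mm high, behind at the right; origin at the centre of its underside. Leave alone
- sample_dish: small white round dish, 59 mm wide and 15 mm high, at the right; origin at the centre of its underside. Leave alone
- tablet_0: blue tablet, 18 mm wide and 10 mm thick, 12 g, loose, lying in the scoop at the start; origin at the centre of its underside
- tablet_1: blue tablet, 18 mm wide and 10 mm thick, 12 g, loose, lying in the scoop at the start; origin at the centre of its underside
- tablet_2: blue tablet, 18 mm wide and 10 mm thick, 12 g, loose, lying in the scoop at the start; origin at the centre of its underside
- tablet_3: blue tablet, 18 mm wide and 10 mm thick, 12 g, loose, lying in the scoop at the start; origin at the centre of its underside
- tablet_4: blue tablet, 18 mm wide and 10 mm thick, 12 g, loose, lying in the scoop at the start; origin at the centre of its underside
- tablet_5: blue tablet, 18 mm wide and 10 mm thick, 12 g, loose, lying in the scoop at the start; origin at the centre of its underside

How it is judged:
By the outcome, as a careful person would: the job done as asked, in the order asked, and still so for the second after the job is handed in, while the arm keeps its last pose, push and grip.
It also fails if it takes over 72 s, if anything falls off the work surface, if the arm or the gripper's body presses on something with over 40 N, if the wrist force passes 120 N, or if a joint passes its speed limit or range.

## Robot

A 7-joint arm with a two-finger parallel gripper is mounted at the origin on a cart in front of the work surface, level with it; the furniture and walls round the work are solid. World frame = base frame: x ahead of the robot, y to its left, z up, the work surface at z = 0. Lengths are in m, angles in rad, forces in N, time in s.
With the tool pointing down it reaches from about 0.425 to 0.825 m from the base axis. Payload 3.6 kg.
Tool frame: the origin (TCP) lies at the very end of the fingers, on their centre line; the grasp point (between the pads) lies 19 mm behind it; z points along the fingers, y is the line along which they close (so a half turn about z gives the same grasp; the last joint's range is limited). The gripper opens to 85 mm and grips with 20 to 120 N. Pads are 22 mm wide; open, the fingers measure 114 mm over their backs; the gripper's body (76 mm by 85 mm) begins 54 mm behind the grasp point. The pads swing forward as they close: fully open they stand 13 mm farther back than shut.
Start: joints at [-0.026, 0.615, -0.013, 1.423, 0.008, 1.103, -0.04], TCP at [0.65, 0, 0.231] pointing down, gripper open.
Joint ranges: [-3.12, 3.12], [-0.3, 2.06], [-1.34, 1.32], [0.26, 2.42], [-1.36, 4.5], [0.01, 1.98], [-2.84, 2.84]. Speed limits (rad/s): [2.79, 2.79, 3.14, 3.14, 3.14, 3.14, 3.14].

## Interface

Orientations are given as a unit quaternion [x, y, z, w].
In Python, from station import arm, imaging, finish_job gives the robot as it stands. Calls block until the motion is done:
- arm.movep(position, orientation): joint-space move of the TCP to a pose.
- arm.line_to(position, velocity=0.15, ori=None): straight line of the TCP; ori=None keeps the orientation; velocity is the mean speed in m/s.
- arm.move_j(angles): joint-space move.
- arm.move_gripper(opening, effort=None): opening from 0.0 (shut) to 1.0 (fully open); effort is the grip in N (None keeps the last); returns when the fingers have stopped.
- arm.pause(seconds).
- arm.ik(position, orientation): joint angles nearest the present ones, or None.
- imaging.snapshot(name): name is "scene" or "side" or "wrist"; returns the picture (480x640x3 uint8, blue, green, red); there is no depth.
- imaging.camera_info(name): a dict with "fx", "fy", "cx", "cy" (pixels), "R" (3x3) and "t" (3): a world point X has camera coordinates R X + t; the wrist camera has in their place "T_tool_cam" (4x4, takes a point from camera to tool coordinates, whose origin is the TCP and whose axes are the flange's). Camera axes: x right, y down, z forward; pixel columns grow to the right and rows downward; lengths in m; the calibration is good to about 2 mm. A picture is of the moment at which its call begins: read the wrist's pose just before it. camera_info takes no time and is no camera call.
A pose or a line that the arm cannot do raises arm.MotionError and nothing moves.
- finish_job(): hands the job in; it is judged then, once.
Trained networks look in the newest picture that a camera, given by its name, has taken for a name from the list of things; names that differ only in an ending like _2 or _b are one class to them, and where a whole thing is asked for, a point or a joint stands for the part that bears it (a point fixed in the world has none). Each returns a list of dicts, best first, with "confidence" (0 to 1); they miss things now and then, are a little off and sometimes report something else, mostly with a low value. They report only what shows in the picture. A call takes as long as a camera call.
- imaging.trace(camera, thing): "mask" (480x640 bool, what is visible of it) and "box" ([left, top, right, bottom] in pixels, round what is visible of it).
- imaging.mark_of(camera, thing): "point" ([column, row] in pixels: a listed point, or the origin of a listed thing).
Readings, each from a call of its own:
- arm.get_time(): time.
- arm.get_joint_positions(): joint angles.
- arm.get_dq(): joint speeds.
- arm.get_effort(): joint torques, N m.
- arm.get_tool_pos(): TCP position.
- arm.get_eef_rot(): TCP orientation.
- arm.get_ft_force(): force on the tool from outside, world axes, zero at the start.
- arm.get_wrist_torque(): the same for the moment, N m.
- arm.get_opening(): opening from 0.0 (shut) to 1.0 (fully open).
- arm.get_finger_force(): force on a finger pad.
Only numpy, scipy, OpenCV 4.12 (cv2) and the standard library are available. Lean on these libraries where they do the work, as an engineer would, in place of code of your own. Each camera call takes 0.05 s, during which the arm holds its last target. There are 200 camera calls.

## Working session

There is one attempt and no reset: what is moved stays moved. The work goes in short steps, each a Python script; the robot and the scene stay as the last script left them, time stands still between calls to the robot, and variables do not carry over. Pictures are saved under pics/ and viewed, at most 12 in all, crops included, and the job is handed in when it is done.

```bash
ls; mkdir -p pics; cat > h.py <<'E'
import numpy as np, cv2
from scipy.spatial.transform import Rotation as Ro
from station import arm, imaging, finish_job
def cam(n):
    c=imaging.camera_info(n)
    K=np.array([[c['fx'],0,c['cx']],[0,c['fy'],c['cy']],[0,0,1.]])
    if 'R' in c: return K,np.array(c['R']),np.array(c['t'])
    T=np.eye(4);T[:3,:3]=Ro.from_quat(arm.get_eef_rot()).as_matrix();T[:3,3]=arm.get_tool_pos()
    M=np.linalg.inv(T@np.array(c['T_tool_cam']));return K,M[:3,:3],M[:3,3]
def ray(C,p):
    K,R,t=C;d=R.T@np.linalg.inv(K)@np.array([p[0],p[1],1.]);return -R.T@t,d/np.linalg.norm(d)
def onz(C,p,z):
    o,d=ray(C,p);return o+d*(z-o[2])/d[2]
def tri(rs):
    A=0;b=0
    for o,d in rs:
        P=np.eye(3)-np.outer(d,d);A=A+P;b=b+P@o
    X=np.linalg.solve(A,b);return X,[np.linalg.norm((np.eye(3)-np.outer(d,d))@(X-o)) for o,d in rs]
def proj(C,X):
    K,R,t=C;q=K@(R@np.asarray(X)+t);return q[:2]/q[2]
E
cat > a.py <<'E'
from h import *
Cs={n:cam(n) for n in ('scene','side','wrist')}
for n in Cs:
    cv2.imwrite(f'pics/{n}0.png',imaging.snapshot(n)); print(n,'pos',-Cs[n][1].T@Cs[n][2])
for th in ['tank','basket','dip_tube','drip_tray','gauge_rod','rod_tip','rod_handle','scoop','scoop_handle','scoop_lip','red_mount','green_mount','black_mount','etch_bottle','sample_dish','tablet_0']:
    rs=[];s=''
    for n in Cs:
        r=imaging.mark_of(n,th)
        if r and r[0]['confidence']>.3: rs.append(ray(Cs[n],r[0]['point'])); s+=f" {n}:{np.round(r[0]['point'])} {r[0]['confidence']:.2f}"
    if len(rs)>1: X,e=tri(rs); s+=f' X={X.round(4)} e={np.round(e,4)}'
    print(th,s)
print(arm.get_time(),arm.get_eef_rot())
E
python3 a.py; python3 -c "
import cv2,numpy as np
a=[cv2.imread(f'pics/{n}0.png') for n in('scene','side','wrist')]
"
```

```text
pics
station.py
scene pos [-0.38861817  0.23305009  0.72743815]
side pos [ 0.21864332 -0.33018126  1.1041016 ]
wrist pos [0.65054679 0.07383252 0.37292325]
tank  scene:[311. 253.] 0.67 side:[360. 243.] 0.84 wrist:[350. 196.] 0.56 X=[ 0.6789  0.0147 -0.0058] e=[0.0023 0.0032 0.0048]
basket  scene:[282. 301.] 0.61 side:[354. 224.] 0.96 X=[ 0.7552  0.1025 -0.1694] e=[0.0275 0.0275]
dip_tube  scene:[354. 206.] 0.77 side:[357. 256.] 0.76 wrist:[206. 346.] 0.63 X=[ 0.5824 -0.0534  0.1577] e=[0.0001 0.0005 0.0004]
drip_tray  scene:[213. 359.] 0.45 side:[388. 344.] 0.67 wrist:[215. 409.] 0.96 X=[ 0.5157 -0.0387  0.0114] e=[0.3152 0.1859 0.147 ]
gauge_rod  scene:[330. 301.] 0.56 side:[372. 360.] 0.82 wrist:[355. 154.] 0.52 X=[ 0.6435 -0.0637 -0.1964] e=[0.0666 0.1735 0.117 ]
rod_tip  side:[402. 323.] 0.78 wrist:[262. 438.] 0.56 X=[ 0.5908 -0.216   0.0498] e=[0.0057 0.0057]
rod_handle  side:[359. 377.] 0.83
scoop  scene:[297. 306.] 0.67 side:[285. 264.] 0.90 wrist:[141. 113.] 0.93 X=[0.4903 0.0888 0.0012] e=[0.0024 0.007  0.0053]
scoop_handle  scene:[334. 302.] 0.93 side:[295. 290.] 0.78 X=[0.
[... 249 characters left out ...]
016] e=[0.0019 0.0019]
green_mount  scene:[213. 360.] 0.84 side:[216. 244.] 0.67 wrist:[136.  86.] 0.65 X=[ 0.4262  0.2143 -0.0433] e=[0.0464 0.0698 0.1103]
black_mount  scene:[269. 348.] 0.81 side:[371. 360.] 0.74 X=[ 0.5943 -0.031  -0.258 ] e=[0.1711 0.1711]
etch_bottle  scene:[382. 219.] 0.83 side:[438. 275.] 0.93 wrist:[424. 372.] 0.90 X=[ 0.7625 -0.1783  0.0028] e=[0.0025 0.003  0.0025]
sample_dish  side:[447. 302.] 0.68 wrist:[382. 426.] 0.64 X=[ 0.7215 -0.2432  0.0069] e=[0.0011 0.0011]
tablet_0  scene:[310. 307.] 0.58 side:[295. 263.] 0.51 wrist:[155. 103.] 0.71 X=[ 0.5037  0.0779 -0.0076] e=[0.021  0.0071 0.0162]
2.55 [ 7.07095215e-01  7.07118345e-01 -2.03974394e-05 -5.40491735e-05]
```

View pics/side0.png

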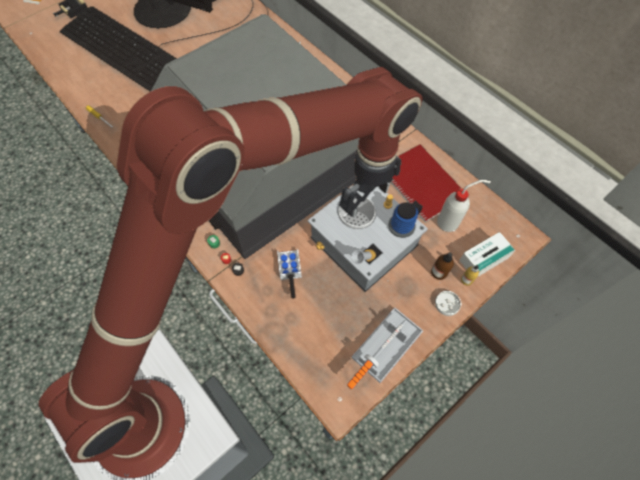

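View pics/wrist0.png

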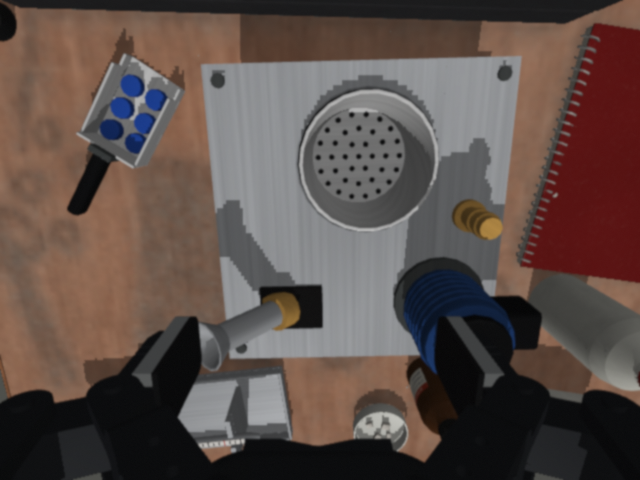

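View pics/scene0.png

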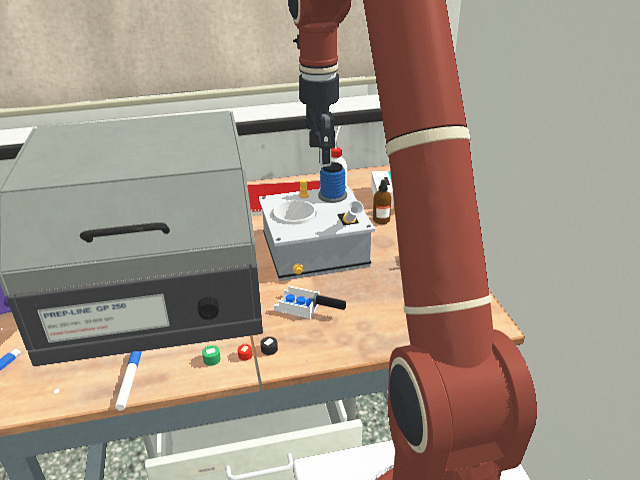

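Side view: the scoop with six tablets is at (290,265) with its handle toward (293,290). The rod's orange handle is at (359,377), its tip near (402,323), and the tube mouth near (357,256). Wrist view: lid corners at about (203,65), (521,57), (507,355) and (222,358), basket mouth at (369,160), tube mouth at (212,345). Scene view: the tray is hidden behind the arm, so its scene marks are false.

```bash
cat > b.py <<'E'
from h import *
W=cam('wrist');S=cam('side')
c=[onz(W,p,.1) for p in [(203,65),(521,57),(507,355),(222,358)]]
for i in range(4): d=c[(i+1)%4]-c[i]; print(c[i].round(4),np.linalg.norm(d).round(4),np.degrees(np.arctan2(d[1],d[0])).round(2))
print('basket',onz(W,(369,160),.108))
print('scoop hend',onz(W,(78,210),.038),'att',onz(W,(103,150),.038),'side hend',onz(S,(292.5,296),.038))
print('rod hend',onz(S,(351,387),.052),'tip',onz(S,(405,321),.052))
def q(yaw,tilt,flip):
    # tool for thing with heading yaw; tool tilted so fingers point forward by tilt
    a=np.radians(tilt);R=Ro.from_euler('z',yaw,degrees=True).as_matrix()
    z=np.array([np.sin(a),0,-np.cos(a)]);y=np.array([0,flip,0.]);x=np.cross(y,z)
    return Ro.from_matrix(R@np.c_[x,y,z]).as_quat()
for f in (1,-1):
  for tilt in (0,15,25,35,45):
    J=[]
    for yaw,P in ((61,(.4575,.0184,.025)),(0,(.62,.057,.235)),(50,(.43,-.19,.052)),(0,(.477,-.053,.28)),(0,(.554,-.053,.19)),(50,(.43,-.19,.25))):
      t=tilt
      if yaw==0: t=tilt-(55 if P[1]>0 else 50)
      Q=q(yaw,t,f); G=np.array(P)+.019*Ro.from_quat(Q).as_matrix()[:,2]
      j=arm.ik(G,Q); J.append(None if j is None else np.round(j,1).tolist())
    print(f,tilt,J)
E
python3 b.py
```

```text
[0.5793 0.111  0.1   ] 0.1994 1.3
[0.7787 0.1156 0.1   ] 0.213 -84.58
[ 0.7988 -0.0965  0.1   ] 0.2222 -179.39
[ 0.5767 -0.0988  0.1   ] 0.2099 89.28
basket [0.68480656 0.05307726 0.108     ]
scoop hend [0.44714366 0.00602483 0.038     ] att [0.47617324 0.05576851 0.038     ] side hend [0.4392008  0.00381908 0.038     ]
rod hend [ 0.40053797 -0.24235762  0.052     ] tip [ 0.59379025 -0.21484568  0.052     ]
1 0 [[0.2, 0.8, -0.4, 2.2, 0.8, 0.4, 1.7], None, [0.7, 0.7, -0.5, 2.1, 0.7, 0.5, 2.1], [0.3, 0.8, -0.5, 1.3, 0.2, 1.9, 1.3], [0.2, 1.0, -0.5, 1.1, 0.2, 2.0, 1.3], [0.8, 0.4, -0.7, 1.9, 0.3, 0.9, 2.5]]
1 15 [[0.4, 0.8, -0.4, 2.2, 0.8, 0.1, 1.9], [0.1, 1.0, -0.5, 0.9, 0.2, 2.0, 1.2], [1.0, 0.8, -0.7, 2.2, 0.7, 0.3, 2.3], [0.3, 0.7, -0.5, 1.5, 0.2, 1.7, 1.4], [0.3, 0.9, -0.4, 1.3, 0.3, 1.7, 1.4], [1.1, 0.4, -0.8, 2.0, 0.1, 0.8, 2.7]]
1 25 [[0.8, 1.1, -1.1, 2.3, 1.6, 0.5, 1.2], [0.1, 0.9, -0.5, 1.1, 0.2, 1.8, 1.2], [1.2, 0.9, -1.0, 2.2, 0.9, 0.4, 2.1], [0.3, 0.6, -0.5, 1.6, 0.2, 1.5, 1.4], [0.3, 0.8, -0.4, 1.4, 0.3, 1.4, 1.4], [1.3, 0.5, -1.1, 2.0, 0.1, 0.7, 2.8]]
1 35 [[0.9, 1.2, -1.
[... 934 characters left out ...]
6, 0.5, -1.9], [-0.3, 0.9, 0.4, 1.1, -0.3, 1.8, -1.5], [0.9, 0.7, -0.4, 2.2, -0.6, 0.3, 0.5], [-0.2, 0.6, 0.5, 1.6, -0.1, 1.5, -1.3], [-0.2, 0.8, 0.4, 1.4, -0.2, 1.4, -1.3], [0.7, 0.3, -0.1, 2.0, -0.6, 0.8, 0.3]]
-1 35 [[0.9, 1.2, -1.1, 2.3, 1.8, 0.4, -2.0], [-0.3, 0.8, 0.4, 1.2, -0.3, 1.5, -1.5], [1.1, 0.8, -0.6, 2.2, -0.7, 0.3, 0.7], [-0.2, 0.5, 0.4, 1.7, -0.2, 1.3, -1.3], [-0.2, 0.7, 0.4, 1.6, -0.2, 1.2, -1.3], [0.9, 0.4, -0.2, 2.0, -0.7, 0.9, 0.5]]
-1 45 [[1.0, 1.3, -1.1, 2.3, 2.1, 0.3, -2.1], [-0.3, 0.7, 0.4, 1.4, -0.3, 1.3, -1.5], [1.3, 1.0, -0.7, 2.2, -0.7, 0.3, 0.8], [-0.2, 0.4, 0.4, 1.8, -0.2, 1.1, -1.3], [-0.2, 0.6, 0.4, 1.7, -0.3, 1.0, -1.3], [1.1, 0.5, -0.4, 2.1, -0.8, 0.9, 0.7]]
```

```bash
cat >> h.py <<'E'
def q(yaw,tilt,f=-1):
    a=np.radians(tilt);R=Ro.from_euler('z',yaw,degrees=True).as_matrix()
    z=np.array([np.sin(a),0,-np.cos(a)]);y=np.array([0,f,0.])
    return Ro.from_matrix(R@np.c_[np.cross(y,z),y,z]).as_quat()
def tcp(P,Q): return np.asarray(P,float)+.019*Ro.from_quat(Q).as_matrix()[:,2]
E
cat > c.py <<'E'
from h import *
import pickle
Q=q(60,0); arm.movep([.46,.02,.17],Q); arm.pause(.3)
D=[]
for P,Qn,name in (([.46,.02,.17],Q,'A'),([.47,-.12,.30],q(15,0),'B')):
    if name=='B': arm.movep(P,Qn); arm.pause(.3)
    C=cam('wrist'); cv2.imwrite(f'pics/wrist{name}.png',imaging.snapshot('wrist'))
    for th in ['tank','basket','dip_tube','gauge_rod','rod_tip','rod_handle','scoop','scoop_handle','scoop_lip','drip_tray']:
        for n in ('wrist',) :
            r=imaging.mark_of(n,th)
            if r: 
                D.append((name,th,r[0]['point'],r[0]['confidence'],C)); z={'rod_tip':.052,'rod_handle':.052,'gauge_rod':.052,'scoop_handle':.029,'scoop_lip':.0025,'dip_tube':.155,'basket':.039}.get(th,0)
                print(name,th,np.round(r[0]['point']),round(r[0]['confidence'],2),onz(C,r[0]['point'],z).round(4))
S=cam('side'); cv2.imwrite('pics/side1.png',imaging.snapshot('side'))
for th in ['tank','basket','dip_tube','gauge_rod','rod_tip','rod_handle','scoop','scoop_handle','scoop_lip']:
    r=imaging.mark_of('side',th)
    if r: print('side',th,np.round(r[0]['point']),round(r[0]['confidence'],2),onz(S,r[0]['point'],{'rod_tip':.052,'rod_handle':.052,'gauge_rod':.052,'scoop_handle':.029,'scoop_lip':.0025,'dip_tube':.155,'basket':.039}.get(th,0)).round(4)); D.append(('side',th,r[0]['point'],r[0]['confidence'],S))
pickle.dump(D,open('D.pkl','wb')); print(arm.get_time())
a=np.hstack([cv2.resize(cv2.imread(f'pics/wrist{n}.png'),(400,300)) for n in 'AB']); cv2.imwrite('pics/ab.png',a)
E
python3 c.py
```

```text
A tank [580.  90.] 0.66 [0.6784 0.0101 0.    ]
A basket [608.  17.] 0.82 [0.685  0.0503 0.039 ]
A rod_handle [301. 232.] 0.53 [0.456  0.0305 0.052 ]
A scoop [309. 128.] 0.89 [0.4938 0.0861 0.    ]
A scoop_handle [304. 233.] 0.73 [0.4532 0.0242 0.029 ]
A scoop_lip [309.  73.] 0.62 [0.513  0.1187 0.0025]
B tank [425. 165.] 0.51 [ 0.5337 -0.2228  0.    ]
B dip_tube [268.  49.] 0.73 [ 0.5803 -0.0558  0.155 ]
B rod_tip [456. 104.] 0.65 [ 0.5946 -0.2173  0.052 ]
B rod_handle [418. 271.] 0.73 [ 0.4307 -0.237   0.052 ]
B scoop [136. 127.] 0.63 [0.4919 0.0857 0.    ]
B scoop_handle [178. 177.] 0.82 [0.4576 0.0256 0.029 ]
B scoop_lip [104.  96.] 0.68 [0.5137 0.1202 0.0025]
B drip_tray [424. 162.] 0.57 [ 0.5363 -0.2205  0.    ]
side tank [362. 246.] 0.98 [0.671  0.0036 0.    ]
side gauge_rod [370. 362.] 0.66 [ 0.4678 -0.2303  0.052 ]
side rod_tip [404. 322.] 0.72 [ 0.5907 -0.2137  0.052 ]
side rod_handle [358. 379.] 0.96 [ 0.4228 -0.2396  0.052 ]
side scoop [286. 265.] 0.64 [0.4878 0.0899 0.    ]
side scoop_handle [294. 290.] 0.71 [0.4551 0.0165 0.029 ]
side scoop_lip [288. 253.] 0.72 [0.513  0.1139 0.0025]
6.3583
```

View pics/wristA.png

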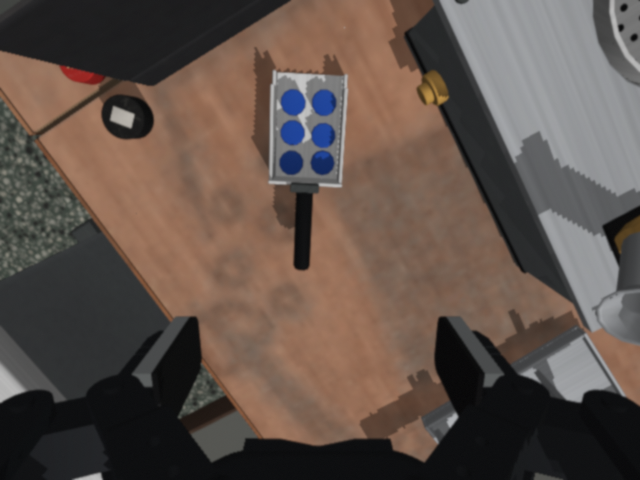

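View pics/wristB.png

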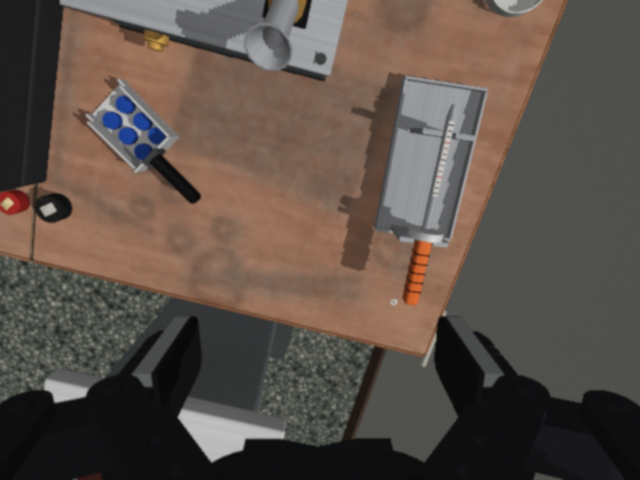

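Wrist A shows the scoop: handle axis from (304,188) to (302,266), trough corners at (273,71), (347,75), (342,187) and (270,183), six tablets flat. Wrist B shows the rod: handle end (412,303), collar (429,238), tip (452,105); tube mouth at (268,46), lid front edge from (62,5) to (325,75).

```bash
cat > d.py <<'E'
from h import *
import pickle
D=pickle.load(open('D.pkl','rb'));A=[d[4] for d in D if d[0]=='A'][0];B=[d[4] for d in D if d[0]=='B'][0]
def an(C,p,r,z):
    a,b=onz(C,p,z),onz(C,r,z);d=b-a;print(a.round(4),b.round(4),np.linalg.norm(d).round(4),np.degrees(np.arctan2(d[1],d[0])).round(2))
print('scoop');an(A,(302,268),(304,190),.038);an(A,(270,183),(273,71),.03);an(A,(342,187),(347,75),.03);an(A,(306,185),(310,73),.028);an(B,(196,200),(150,157),.038)
print('rod');an(B,(412,303),(452,105),.052);an(B,(412,303),(429,238),.054);an(B,(435,220),(452,105),.052)
print('lid');an(B,(62,5),(325,75),.1);an(A,(590,330),(437,5),.1)
S=cam('side')
an(S,(351,387),(404,322),.052)
for th in ('scoop','scoop_handle','scoop_lip','rod_tip','rod_handle','tank'):
    ok=[d for d in D if d[1]==th and not(th=='rod_handle' and d[0]=='A') and not(th=='tank' and d[0]=='B')]
    X,e=tri([ray(d[4],d[2]) for d in ok]);print(th,X.round(4),np.round(e,4))
E
python3 d.py
```

```text
scoop
[0.4403 0.0042 0.038 ] [0.4705 0.0525 0.038 ] 0.0569 57.93
[0.4515 0.0678 0.03  ] [0.4917 0.1285 0.03  ] 0.0728 56.46
[0.494  0.0399 0.03  ] [0.5323 0.1022 0.03  ] 0.0731 58.4
[0.4726 0.0537 0.028 ] [0.5121 0.1156 0.028 ] 0.0735 57.43
[0.4409 0.0014 0.038 ] [0.4714 0.0527 0.038 ] 0.0597 59.31
rod
[ 0.3951 -0.2429  0.052 ] [ 0.5926 -0.2137  0.052 ] 0.1996 8.41
[ 0.3959 -0.2422  0.054 ] [ 0.4678 -0.2354  0.054 ] 0.0722 5.35
[ 0.4866 -0.2356  0.052 ] [ 0.5926 -0.2137  0.052 ] 0.1083 11.68
lid
[0.5767 0.1095 0.1   ] [ 0.5813 -0.095   0.1   ] 0.2045 -88.72
[ 0.5814 -0.097   0.1   ] [0.5753 0.1031 0.1   ] 0.2002 91.74
[ 0.4005 -0.2424  0.052 ] [ 0.5904 -0.215   0.052 ] 0.1918 8.2
scoop [ 0.4912  0.0882 -0.0035] [0.0032 0.0009 0.004 ]
scoop_handle [0.4552 0.0228 0.0245] [0.0028 0.0043 0.0047]
scoop_lip [0.5135 0.118  0.0011] [0.001  0.0025 0.0034]
rod_tip [ 0.592  -0.2151  0.0549] [0.0025 0.0025]
rod_handle [ 0.4262 -0.2398  0.0403] [0.0017 0.0017]
tank [ 0.6784  0.0076 -0.0079] [0.0041 0.0041]
```

```bash
cat >> h.py <<'E'
BK=np.array([.6845,.052,.039])
def pour(yaw,tip,lipz,back=.02,g=15):
    """TCP pose putting the scoop lip over the basket, scoop heading yaw, front tipped down by tip"""
    L=np.array([BK[0],BK[1],lipz])-back*np.array([np.cos(np.radians(yaw)),np.sin(np.radians(yaw)),0])
    R=Ro.from_euler('ZY',[yaw,tip],degrees=True).as_matrix()
    Q=q(yaw,g-tip); return tcp(L+R@[-.110,0,.0265],Q),Q
E
cat > e.py <<'E'
from h import *
SH=np.array([.4553,.0265,.029])
for g in (12,15,18):
  j=arm.ik(tcp(SH,q(58,g)),q(58,g)); print(g,'grasp',None if j is None else np.round(j,2))
  for yaw in (0,15,30,45,58):
    for tip,z in ((-5,.16),(35,.125),(52,.115),(58,.115)):
      j=arm.ik(*pour(yaw,tip,z,g=g)); print(yaw,tip,None if j is None else np.round(j,2))
E
python3 e.py
```

```text
12 grasp [ 0.15  0.71 -0.21  2.25 -0.49  0.09 -0.07]
0 -5 [-0.37  0.48  0.3   2.03 -0.29  0.36 -1.43]
0 35 [-0.25  0.77  0.3   1.33 -0.2   1.47 -1.51]
0 52 [-0.19  0.98  0.27  0.96 -0.21  1.92 -1.53]
0 58 None
15 -5 [-0.15  0.47  0.16  2.02 -0.39  0.39 -0.99]
15 35 [-0.25  0.77  0.28  1.33 -0.1   1.46 -1.29]
15 52 [-0.23  0.98  0.25  0.96 -0.05  1.9  -1.32]
15 58 None
30 -5 [ 0.02  0.5   0.07  1.95 -0.44  0.48 -0.6 ]
30 35 [-0.25  0.77  0.26  1.33  0.01  1.42 -1.08]
30 52 [-0.26  0.96  0.24  1.    0.1   1.83 -1.11]
30 58 [-0.27  1.04  0.27  0.87  0.12  1.98 -1.09]
45 -5 [ 0.13  0.55  0.03  1.84 -0.45  0.62 -0.28]
45 35 [-0.25  0.76  0.24  1.34  0.1   1.36 -0.87]
45 52 [-0.29  0.93  0.22  1.07  0.24  1.72 -0.93]
45 58 [-0.3   1.    0.21  0.96  0.29  1.85 -0.93]
58 -5 [ 0.18  0.61  0.02  1.72 -0.43  0.75 -0.06]
58 35 [-0.24  0.76  0.22  1.35  0.18  1.29 -0.69]
58 52 [-0.32  0.9   0.21  1.14  0.35  1.6  -0.79]
58 58 [-0.34  0.95  0.2   1.06  0.41  1.71 -0.8 ]
15 grasp [ 0.24  0.72 -0.3   2.27 -0.61  0.05  0.07]
0 -5 [-0.37  0.47  0.29  2.08 -0.31  0.28 -1.41]
0 35 [-0.26  0.75  0.3   1.
[... 1190 characters left out ...]

15 52 [-0.23  0.92  0.26  1.05 -0.07  1.77 -1.31]
15 58 [-0.22  1.    0.25  0.91 -0.05  1.94 -1.32]
30 -5 [ 0.15  0.49 -0.07  2.02 -0.58  0.36 -0.43]
30 35 [-0.24  0.72  0.26  1.41 -0.03  1.3  -1.05]
30 52 [-0.26  0.9   0.24  1.08  0.07  1.71 -1.11]
30 58 [-0.26  0.98  0.23  0.95  0.1   1.86 -1.11]
45 -5 [ 0.24  0.55 -0.08  1.89 -0.58  0.54 -0.13]
45 35 [-0.23  0.72  0.24  1.4   0.05  1.25 -0.83]
45 52 [-0.28  0.88  0.23  1.13  0.19  1.61 -0.92]
45 58 [-0.3   0.94  0.22  1.02  0.24  1.75 -0.93]
58 -5 [ 0.28  0.61 -0.07  1.75 -0.53  0.71  0.06]
58 35 [-0.21  0.72  0.22  1.4   0.11  1.21 -0.64]
58 52 [-0.3   0.85  0.21  1.19  0.29  1.51 -0.77]
58 58 [-0.32  0.91  0.2   1.11  0.35  1.63 -0.79]
```

```bash
cat > f.py <<'E'
from h import *
SH=np.array([.4553,.0265,.029]);Q=q(58,12);P=tcp(SH,Q)
arm.move_gripper(.6,60)
arm.movep(P+[0,0,.08],Q); arm.line_to(P,.08)
arm.move_gripper(0,60); print('open',arm.get_opening(),arm.get_finger_force(),arm.get_ft_force())
arm.line_to(P+[0,0,.05],.06); arm.pause(.2)
print(arm.get_tool_pos(),arm.get_opening(),arm.get_ft_force(),arm.get_wrist_torque(),arm.get_time())
cv2.imwrite('pics/wg.png',imaging.snapshot('wrist'))
E
python3 f.py
```

```text
open 0.1309284267176535 58.84474575519562 [-0.51366127 -0.39115053  4.56434967]
[0.45717008 0.02980755 0.0600486 ] 0.13026311517155767 [ 0.40502538 -0.22346252 -2.36397362] [-0.30895369  0.19374257 -0.00692455] 10.5667
```

View pics/wg.png

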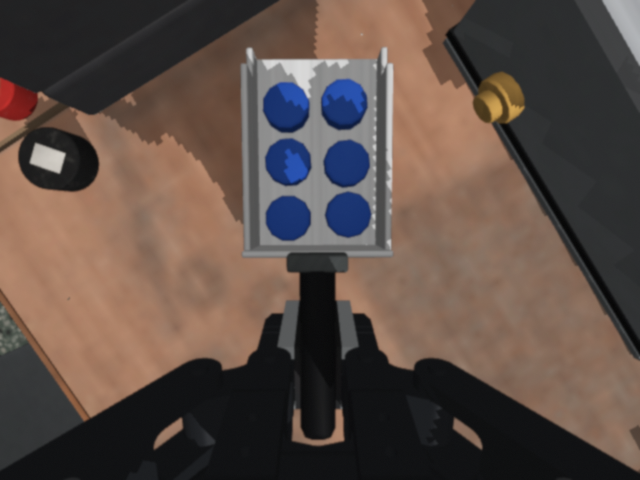

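The scoop hangs straight in the pads, with all six tablets lying flat between rows 100 and 215.

```bash
cat > g.py <<'E'
from h import *
g=12;Y=25
SH=np.array([.4553,.0265,.029]);Q0=q(58,g);P0=tcp(SH,Q0)
arm.line_to(P0+[0,0,.15],.12,ori=q(58,g+3))
p,Q=pour(Y,-4,.165,back=.06,g=g); arm.line_to(p,.12,ori=Q)
p,Q=pour(Y,0,.14,g=g); arm.line_to(p,.1,ori=Q)
cv2.imwrite('pics/pre.png',imaging.snapshot('side'))
for tip,z,v in ((30,.130,.06),(45,.118,.05),(54,.115,.05)):
    p,Q=pour(Y,tip,z,g=g); arm.line_to(p,v,ori=Q); print(tip,arm.get_time(),arm.get_ft_force().round(2))
arm.pause(.5)
C=imaging.snapshot('wrist'); cv2.imwrite('pics/pourw.png',C); cv2.imwrite('pics/pours.png',imaging.snapshot('side'))
print(arm.get_ft_force(),arm.get_time())
a=np.hstack([cv2.resize(C,(400,300)),cv2.imread('pics/pours.png')[120:320,230:497][:, :].repeat(2,0).repeat(2,1)[:300,:400]]);cv2.imwrite('pics/pp.png',a)
E
python3 g.py
```

```text
30 14.05 [ 0.21  0.51 -1.9 ]
45 14.6083 [-0.2  -0.67 -0.55]
54 15.0583 [ 0.18 -1.01 -1.26]
[-0.46221231 -0.43868419 -1.39602944] 15.6583
```

View pics/pp.png

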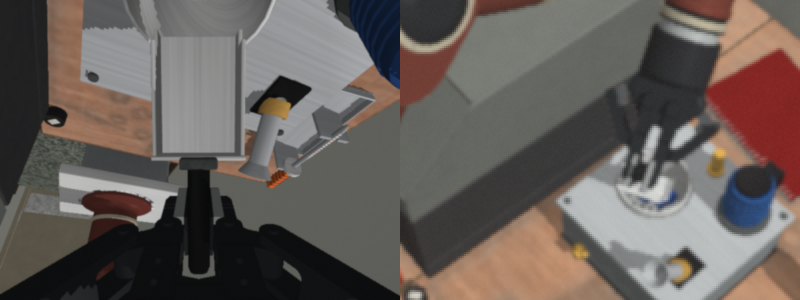

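The scoop is empty (trough at (198,95) in the left half) and blue tablets show in the basket at (660,195). Next, set the scoop back down.

```bash
cat > i.py <<'E'
from h import *
g=12;Y=25
SH=np.array([.4553,.0265,.029]);Q0=q(58,g);P0=tcp(SH,Q0)
p,Q=pour(Y,30,.15,g=g); arm.line_to(p,.15,ori=Q)
p,Q=pour(Y,0,.165,back=.06,g=g); arm.line_to(p,.2,ori=Q)
arm.line_to(P0+[0,0,.12],.2,ori=Q0); arm.line_to(P0+[0,0,.012],.15); arm.line_to(P0+[0,0,.0005],.03); arm.pause(.2)
print(arm.get_ft_force().round(2),arm.get_wrist_torque().round(2))
arm.move_gripper(.4); arm.line_to(P0+[0,0,.10],.15)
# look at basket and tube from above
arm.movep([.57,.0,.30],q(0,0)); arm.pause(.3)
C=cam('wrist');I=imaging.snapshot('wrist');cv2.imwrite('pics/chk.png',I)
r=imaging.trace('wrist','tablet_0');print('tabs',[(x['box'],round(x['confidence'],2)) for x in r])
for n in ('wrist','scene'):
    if n=='scene': cv2.imwrite('pics/sc2.png',imaging.snapshot('scene'))
    Cn=C if n=='wrist' else cam('scene')
    r=imaging.mark_of(n,'dip_tube');print(n,[(np.round(x['point'],1),x['confidence'],onz(Cn,x['point'],.155).round(4)) for x in r[:1]])
    r=imaging.trace(n,'scoop');print('scoop',[(x['box'],x['confidence']) for x in r[:1]])
print(arm.get_time())
E
python3 i.py
```

```text
[-0.19  0.6  -0.57] [-0.23  0.12 -0.02]
tabs [([264.0, 41.9, 277.8, 62.4], 0.87), ([244.9, 45.7, 261.6, 59.7], 0.69), ([255.0, 64.4, 278.2, 72.8], 0.58), ([216.8, 55.0, 238.6, 77.4], 0.56), ([239.3, 75.4, 247.3, 88.4], 0.38)]
wrist [(array([393.7, 220. ]), 0.73, array([ 0.5787, -0.056 ,  0.155 ]))]
scoop [([204.7, 229.3, 318.4, 317.6], 0.83)]
scene [(array([356.7, 206.8]), 0.58, array([ 0.5823, -0.0587,  0.155 ]))]
scoop [([276.1, 284.7, 345.3, 319.3], 0.57)]
22.2167
```

View pics/chk.png

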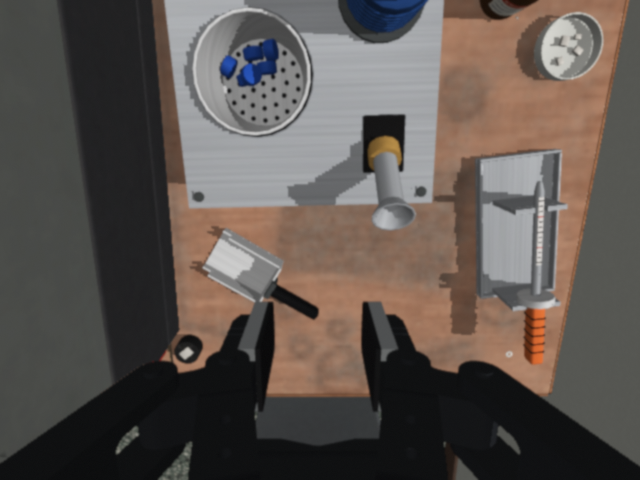

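Six blue shapes lie in the basket around (250,62). The lid is clean, the scoop stands empty and upright at (245,270), and the tube mouth is at (394,217). The rod runs from handle end (535,362) to tip (541,182).

```bash
cat >> h.py <<'E'
MOUTH=np.array([.5805,-.0555,.155]); TY=1.5
def rod(O,yaw,pitch,g=20):
    "TCP pose for rod origin O, heading yaw, tip down by pitch"
    R=Ro.from_euler('ZY',[yaw,pitch],degrees=True).as_matrix();Q=q(yaw,g-pitch)
    return tcp(np.asarray(O)+R@[-.044,0,0],Q),Q
def rin(s,M=MOUTH,g=20):
    "collar face s above the mouth along the tube axis"
    R=Ro.from_euler('ZY',[TY,50],degrees=True).as_matrix();return rod(M-R[:,0]*s,TY,50,g)
E
cat > j.py <<'E'
from h import *
C=cam('wrist')
u=np.array([np.cos(np.radians(8.3)),np.sin(np.radians(8.3)),0]);T=np.array([.592,-.2145,.052])
for s in (0,.12,.164,.2): print(proj(C,T-s*u).round(1))
a,b=onz(C,(535,362),.05),onz(C,(541,182),.052);print(a,b,np.degrees(np.arctan2(*(b-a)[1::-1])))
print('mouth px',proj(C,MOUTH),onz(C,(394,217),.157))
O=T-.12*u
for g in (12,16,20,25):
    for p,Q in (rod(O,8.3,0,g),rod(O+[0,0,.15],8.3,0,g),rin(.15,g=g),rin(0,g=g)):
        j=arm.ik(p,Q);print(g,None if j is None else np.round(j,2))
E
python3 j.py
```

```text
[538.1 183.8]
[536.8 296.4]
[536.3 333.2]
[536.  361.9]
[ 0.3926433  -0.24353276  0.05      ] [ 0.59372804 -0.21704662  0.052     ] 7.503592915648477
mouth px [393.34072994 218.46691861] [ 0.58203705 -0.05553425  0.157     ]
12 [ 0.55  0.66 -0.02  2.19 -0.77  0.18 -0.14]
12 [ 0.19  0.41  0.48  2.07 -0.58  0.63 -0.34]
12 [-0.31  0.67  0.65  1.5  -0.15  1.73 -1.16]
12 [-0.24  0.93  0.61  1.29 -0.27  1.69 -1.17]
16 [ 0.71  0.67 -0.22  2.22 -0.82  0.06 -0.05]
16 [ 0.3   0.39  0.36  2.11 -0.64  0.56 -0.27]
16 [-0.32  0.63  0.66  1.53 -0.17  1.67 -1.17]
16 [-0.25  0.89  0.61  1.34 -0.28  1.61 -1.16]
20 [ 1.29  1.   -1.15  2.25  1.63  0.65 -2.4 ]
20 [ 0.38  0.37  0.29  2.15 -0.77  0.51 -0.13]
20 [-0.34  0.6   0.67  1.56 -0.18  1.6  -1.17]
20 [-0.26  0.86  0.62  1.39 -0.3   1.53 -1.16]
25 [ 1.33  1.01 -1.15  2.29  1.82  0.6  -2.54]
25 [ 0.51  0.36  0.16  2.19 -0.96  0.45  0.08]
25 [-0.36  0.55  0.68  1.61 -0.19  1.51 -1.17]
25 [-0.28  0.81  0.62  1.46 -0.31  1.43 -1.15]
```

```bash
cat > k.py <<'E'
from h import *
g=12
u=np.array([np.cos(np.radians(8.2)),np.sin(np.radians(8.2)),0]);O=np.array([.5925,-.215,.052])-.12*u
p,Q=rod(O,8.2,0,g)
arm.move_gripper(.55,70)
arm.movep(p+[0,0,.10],Q); arm.line_to(p,.08); arm.move_gripper(0,70)
print('open',arm.get_opening(),arm.get_finger_force(),arm.get_ft_force().round(2))
arm.line_to(p+[0,0,.15],.1); arm.pause(.2)
print(arm.get_opening(),arm.get_ft_force().round(2),arm.get_time())
C=cam('wrist');cv2.imwrite('pics/rg.png',imaging.snapshot('wrist'));S=cam('side');cv2.imwrite('pics/rgs.png',imaging.snapshot('side'))
R=Ro.from_quat(arm.get_eef_rot())
for n,K in (('wrist',C),('side',S)):
    for th,X in (('rod_tip',O+.12*u+[0,0,.15]),('rod_handle',O-.044*u+[0,0,.15]),('gauge_rod',O+[0,0,.15])):
        r=imaging.mark_of(n,th);print(n,th,proj(K,X).round(1),[(np.round(x['point'],1),round(x['confidence'],2)) for x in r[:1]])
E
python3 k.py
```

```text
open 0.147217500252394 68.30405116081238 [-1.18  1.    4.26]
0.1555280017058349 [ 1.1   0.69 -1.64] 27.375
wrist rod_tip [ 317.6 -158.3] []
wrist rod_handle [317.9 350.2] [(array([318.7, 346.6]), 0.91)]
wrist gauge_rod [317.8 223.7] [(array([314.9, 222.7]), 0.62)]
side rod_tip [417.4 298.7] [(array([416. , 299.7]), 0.6)]
side rod_handle [366.8 360.4] []
side gauge_rod [381.  343.1] [(array([362.8, 245.1]), 0.32)]
```

View pics/rg.png

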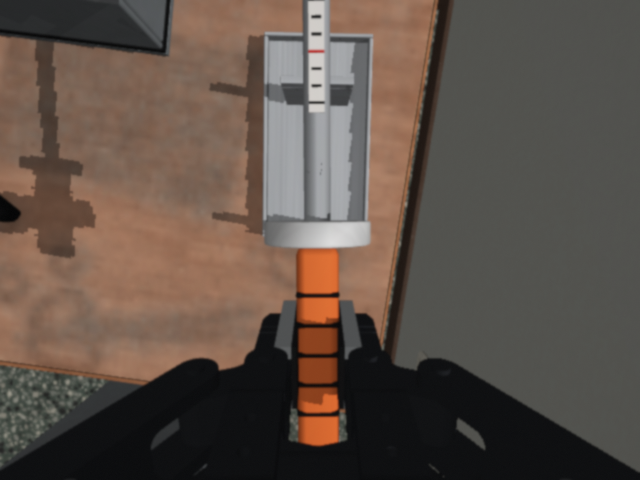

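The rod is centred in the pads, scale up, with the collar at (318,235).

```bash
cat > l.py <<'E'
from h import *
g=12
p,Q=rin(.22,g=g); arm.line_to(p,.15,ori=Q); p,Q=rin(.15,g=g); arm.line_to(p,.1,ori=Q); arm.pause(.3)
d=Ro.from_euler('ZY',[TY,50],degrees=True).as_matrix()[:,0]
tip=MOUTH-.03*d
print(arm.get_time(),np.abs(arm.get_tool_pos()-p).max())
for n in ('side','scene','wrist'):
    C=cam(n);I=imaging.snapshot(n);cv2.imwrite(f'pics/ins_{n}.png',I)
    print(n,'exp tip',proj(C,tip).round(1),'exp mouth',proj(C,MOUTH).round(1))
    for th in ('rod_tip','dip_tube'):
        r=imaging.mark_of(n,th);print('  ',th,[(np.round(x['point'],1),round(x['confidence'],2)) for x in r[:2]])
def crop(n,c,w=50): 
    x,y=np.round(c).astype(int);I=cv2.imread(f'pics/ins_{n}.png')[max(0,y-w):y+w,x-w:x+w];return cv2.resize(I,(400,400),interpolation=cv2.INTER_NEAREST)
cv2.imwrite('pics/ins.png',np.hstack([crop('side',proj(cam('side'),MOUTH)),crop('scene',proj(cam('scene'),MOUTH))]))
E
python3 l.py
```

```text
30.6833 0.00041812944648494943
side exp tip [351.5 258.3] exp mouth [357.  257.4]
   rod_tip [(array([285.5, 261.5]), 0.15)]
   dip_tube [(array([357.9, 256. ]), 0.45)]
scene exp tip [358.6 201.9] exp mouth [355.4 207.4]
   rod_tip []
   dip_tube [(array([353.7, 208. ]), 0.67)]
wrist exp tip [ 318.2 -156.3] exp mouth [ 318.1 -260.3]
   rod_tip []
   dip_tube []
```

View pics/ins.png

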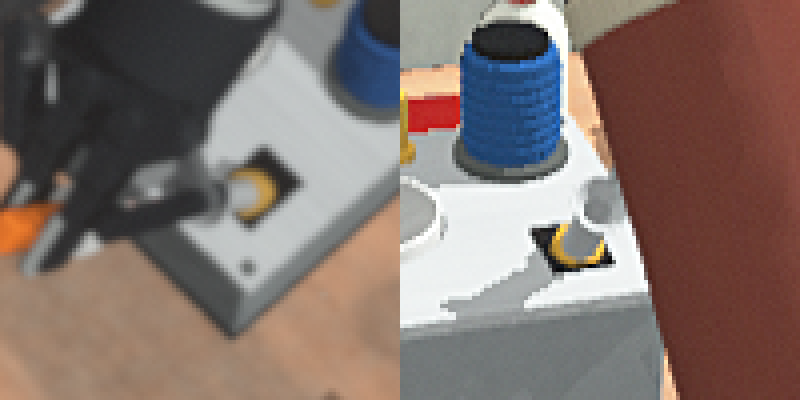

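The tip is hidden by the gripper and arm, but the tube mouth, at the crop centres, agrees with the prediction to about 1.5 px. I'll insert in steps and watch the force.

```bash
cat > m.py <<'E'
from h import *
g=12
d=Ro.from_euler('ZY',[TY,50],degrees=True).as_matrix();F0=arm.get_ft_force();T0=arm.get_wrist_torque()
for s in (.13,.118,.11,.104,.098,.09,.08,.065,.05):
    p,Q=rin(s,g=g);arm.line_to(p,.05);f=d.T@(arm.get_ft_force()-F0);t=d.T@(arm.get_wrist_torque()-T0)
    print(s,f.round(1),t.round(2),arm.get_opening().__round__(3))
    if np.linalg.norm(f)>12: print('stop');break
print(arm.get_time())
E
python3 m.py
```

```text
0.13 [-0.6  0.7 -1.3] [ 0.06  0.04 -0.06] 0.15
0.118 [-1.   0.1 -1.2] [-0.07 -0.02 -0.05] 0.15
0.11 [-0.6  0.1 -0.8] [ 0.01  0.01 -0.05] 0.15
0.104 [-0.4  0.6 -0.4] [-0.01 -0.02  0.03] 0.152
0.098 [-0.8 -0.2 -0.3] [-0.03 -0.01 -0.02] 0.148
0.09 [-0.5  0.5 -1.5] [ 0.04  0.   -0.01] 0.153
0.08 [ 0.2  0.8 -0.8] [-0.05  0.05 -0.02] 0.153
0.065 [-0.3 -0.  -0.8] [ 0.02 -0.05 -0.05] 0.15
0.05 [-1.4  0.4 -1.3] [ 0.    0.01 -0.04] 0.151
34.475
```

```bash
cat > n.py <<'E'
from h import *
g=12
d=Ro.from_euler('ZY',[TY,50],degrees=True).as_matrix();F0=arm.get_ft_force()
S=[.035,.02,.012,.008]+list(np.arange(.006,-.013,-.0015))
for s in S:
    p,Q=rin(s,g=g);arm.line_to(p,.06 if s>.01 else .015);arm.pause(.05);f=d.T@(np.mean([arm.get_ft_force() for _ in range(4)],0)-F0)
    if s<.013: print(round(s,4),f.round(1),round(arm.get_opening(),3))
    if f[0]<-7 or np.linalg.norm(f)>15: print('contact');break
I=imaging.snapshot('side');cv2.imwrite('pics/seat.png',I);J=imaging.snapshot('wrist');cv2.imwrite('pics/seatw.png',J)
cv2.imwrite('pics/st.png',np.hstack([cv2.resize(I[190:310,300:420],(400,400)),cv2.resize(J,(400,400))]))
print(arm.get_time())
E
python3 n.py
```

```text
0.012 [ 0.6 -0.1  1.3] 0.153
0.008 [0.7 0.  1. ] 0.151
0.006 [0.1 0.2 0.2] 0.15
0.0045 [1.2 0.4 0.1] 0.155
0.003 [0.5 0.2 0.7] 0.152
0.0015 [-0.1 -0.3  0.3] 0.151
0.0 [-4.3  1.3  2. ] 0.15
-0.0015 [-8.8  1.3  2.7] 0.151
contact
38.1083
```

View pics/st.png

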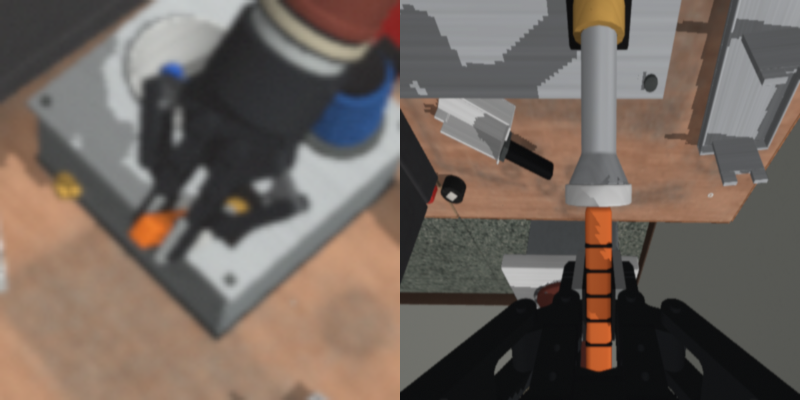

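The collar is flush on the flare's rim at (598,195), with a contact force of about 9 N. Next: withdraw and present.

```bash
cat > o.py <<'E'
from h import *
g=12
p,Q=rin(.05,g=g);arm.line_to(p,.08);p,Q=rin(.22,g=g);arm.line_to(p,.15)
u=np.array([np.cos(np.radians(8.2)),np.sin(np.radians(8.2)),0]);O=np.array([.5925,-.215,.052])-.12*u
O=O+[0,0,.16]-.012*u
p,Q=rod(O,8.2,0,g);arm.line_to(p,.12,ori=Q);arm.pause(.5)
print(arm.get_time(),p-arm.get_tool_pos(),arm.get_opening(),arm.get_finger_force())
C=cam('wrist');I=imaging.snapshot('wrist');S=cam('side');J=imaging.snapshot('side')
for n,K in (('wrist',C),('side',S)):
    for th,X in (('rod_tip',O+.12*u),('rod_handle',O-.044*u),('gauge_rod',O)):
        r=imaging.mark_of(n,th);print(n,th,proj(K,X).round(1),[(np.round(x['point'],1),round(x['confidence'],2)) for x in r[:1]])
x,y=proj(S,O).astype(int);cv2.imwrite('pics/fin.png',np.hstack([cv2.resize(I,(400,400)),cv2.resize(J[y-70:y+70,x-70:x+70],(400,400))]))
E
python3 o.py
```

```text
42.7833 [-2.64259494e-05 -4.51494575e-05 -4.53660540e-06] 0.14782816156273296 68.16779851913452
wrist rod_tip [ 317.6 -156.3] []
wrist rod_handle [317.9 350.4] [(array([318.2, 346.8]), 0.65)]
wrist gauge_rod [317.8 224.3] [(array([317.2, 218.4]), 0.7)]
side rod_tip [414.9 301.2] [(array([414.2, 302. ]), 0.45)]
side rod_handle [363.3 364.1] []
side gauge_rod [377.8 346.4] [(array([288.2, 252.1]), 0.39)]
```

View pics/fin.png

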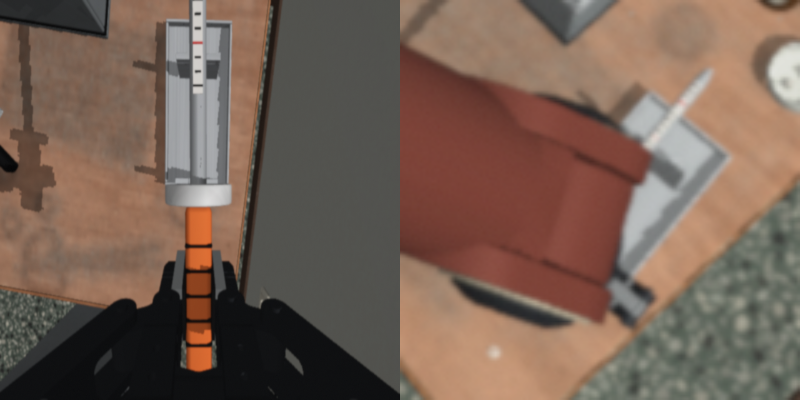

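```bash
python3 -c "
from h import *
print(arm.get_time(),finish_job())"
```

```text
the job is handed in; nothing more can be done
43.1833 None
```

The job is handed in at 43.2 s of the 72 s allowed. The tablets were tipped into the basket with none seen elsewhere, and the scoop stands upright on the bench. The rod was seated at about 9 N and drawn out, and is held level, scale up, over the drip tray about 21 cm above the bench.

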